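# Top up the vial carrier and unlatch it from the shaker

## Robot

A 6-joint arm with a two-finger parallel gripper is mounted at the origin on the work surface. World frame = base frame: x ahead of the robot, y to its left, z up, the work surface at z = 0. Lengths are in m, angles in rad, forces in N, time in s.
With the tool pointing down it reaches from about 0.275 to 0.825 m from the base axis. Payload 4.9 kg.
Tool frame: the origin (TCP) lies at the very end of the fingers, on their centre line; the grasp point (between the pads) lies 19 mm behind it (ctrl.tcp_to_grasp is the distance from the TCP to the grasp point, in m); z points along the fingers, y is the direction in which the jaws open and shut (so a half turn about z gives the same grasp; the last joint's range is limited). The gripper opens to 85 mm and grips with 20 to 120 N. Pads are 22 mm wide; open, the fingers measure 114 mm over their backs; the gripper's body (76 mm by 85 mm) begins 54 mm behind the grasp point. The pads swing forward as they close: fully open they stand 13 mm farther back than shut.
Start: joints at [1.128, 0.326, -0.193, 1.052, 0, 1.437], TCP at [0.167, 0.524, 0.231] pointing down, gripper open.
Joint ranges: [-2.65, 2.65], [-0.97, 1.79], [-1.3, 1.35], [-1.93, 2.1], [-1.47, 1.37], [-3.14, 3.14]. Speed limits (rad/s): [2.57, 2.57, 3.14, 3.14, 3.14, 3.14].

## Interface

Orientations are given as a unit quaternion [w, x, y, z].
In Python, from bench import ctrl gives the robot as it stands.
- The arm moves only by the tool send_rows, never from a script. Its argument "rows" is a list of rows, each a list of 5 numbers: the shift along the tool's x, y, z in m, then the turn about the tool's z in degrees, then the finger opening in m, from 0 to 0.0854. A call has 1 to 5 rows; each row is the pose to reach, as a shift and turn from the pose measured when the call began, along the tool's axes at that moment; what a row does not reach only later rows make up. A row lasts 1/10 s, in which the tool goes at most 50 mm and 8.59 degrees, less where a joint would pass 70% of its speed; a pose out of reach is approached as far as the arm can. A call with a gripper value outside its range is refused whole. The fingers move at their own pace and stop on an object; the grip force is fixed at half the most. Time passes only in rows, so rows that repeat a pose let the fingers close. It gives the time, the measured TCP pose, the force and the opening at its end, in the units of the state.
- ctrl.get_obs(): the state, without advancing time (a new reading comes with each control period).
- ctrl.grab_frame(name): name is "side" or "top" or "wrist"; returns a dict with "img" (400x640x3 uint8, blue, green, red), "intrinsics" (3x3 intrinsics, pixels), "D" ([k1, k2, p1, p2, k3] as OpenCV has them; the pictures are not rectified), "origin" and "orientation" of the camera in the world; the wrist camera has in their place "hand_eye" (4x4, takes a point from camera to tool coordinates, whose origin is the TCP and whose axes are the flange's). Camera axes: x right, y down, z forward; pixel columns grow to the right and rows downward; lengths in m; the calibration is good to about 2 mm. A picture is of the moment at which its call begins: read the wrist's pose just before it. There is no depth.
- ctrl.sign_off(): hands the job in, once; it reports no verdict.
The state is a dict: "time_s": time; "joints": joint angles; "qd": joint speeds; "tau": joint torques, N m; "tool_pos": TCP position; "tool_rot": TCP orientation; "ft_force": force on the tool from outside, world axes, zero at the start; "moment": the same for the moment, N m; "gripper_width": opening from 0.0 (shut) to 1.0 (fully open).
Only numpy, scipy, OpenCV 4.12 (cv2) and the standard library are available. Lean on these libraries where they do the work, as an engineer would, in place of code of your own. Each camera call takes 0.05 s, during which the arm holds its last target. There are 200 camera calls.

## Task

Put a spare vial from the metal rack into each empty pocket of the grey carrier, pushing each fully down; take out none of the vials already there, leave the leftover spare in the rack and do not disturb the other things on the bench. Then squeeze the carrier's two opposed side catches together between the fingers, lift the carrier level out of the shaker's dock with all its vials, and finish still holding it steady by the squeezed catches, at least 8 cm above where it sat.

Things in the scene. Friction and masses are not known exactly. Their poses are not given: they have to be found in the camera images.
- dock: the shaker's dock, fixed to the bench: a low white machine 260 mm long (its y) and 134 mm across (its x from -89 to +45 mm; the low control panel is on the -x side, up to 60 mm high). Origin: centre of the bed, at bench level. The carrier's underside rests 40 mm above the bench in a bed whose rim is 68 mm above the bench, with 1.5 to 2 mm of play. At the middle of both long sides a keeper lip reaches in over the hook of a catch
- carrier: grey plastic vial carrier, 232 mm long (its y), 44 mm wide (its x), deck 36 mm above its underside, 0.2 to 0.35 kg with its catches and without vials. Origin: centre of its underside; axes as the dock's, z up. Six square pockets in one row along y at -100, -68, -36, +36, +68, +100 mm; four hold vials and two are empty at the start. Between the two middle pockets two spring catches stand up, one on each long side, facing each other across the carrier
- catch_a (a joint): slide of the catch on the carrier's +x side, in m: 0 as sprung out (latched), 0.007 fully squeezed in against its stop; its hook leaves the keeper lip at about 0.004. Spring 2.4 N at 0 to 6.6 N at 0.007; springs back when let go
- catch_b (a joint): the same for the catch on the carrier's -x side (positive is inwards, towards the other catch)
- catch_a_pad (a point): the finger pad of catch_a: centre of the ribbed outer face of its upright tab, 60 mm above the carrier's underside, 26 mm from the carrier's middle plane. The tab is 36 mm wide (along y), 5 mm thick, and its top edge is 72 mm above the carrier's underside, 36 mm above the deck. The two tabs measure 52 mm over their outer faces when sprung out and 38 mm when squeezed; catch_b mirrors it
- rack: aluminium block for spare vials, fixed to the bench, 160 mm (its x) by 50 mm by 40 mm high, with four square holes 21 mm wide, 34 mm deep at x = -60, -20, +20, +60 mm; three hold spares. Origin: centre of its underside
- pocket0 (a point): centre of the floor of the carrier's pocket at y = -100 mm: square, 21 mm wide, 32 mm deep, floor 4 mm above the carrier's underside
- pocket1 (a point): centre of the floor of the carrier's pocket at y = -68 mm: square, 21 mm wide, 32 mm deep, floor 4 mm above the carrier's underside
- pocket2 (a point): centre of the floor of the carrier's pocket at y = -36 mm: square, 21 mm wide, 32 mm deep, floor 4 mm above the carrier's underside
- pocket3 (a point): centre of the floor of the carrier's pocket at y = +36 mm: square, 21 mm wide, 32 mm deep, floor 4 mm above the carrier's underside
- pocket4 (a point): centre of the floor of the carrier's pocket at y = +68 mm: square, 21 mm wide, 32 mm deep, floor 4 mm above the carrier's underside
- pocket5 (a point): centre of the floor of the carrier's pocket at y = +100 mm: square, 21 mm wide, 32 mm deep, floor 4 mm above the carrier's underside
- vial1: capped sample vial: amber glass 16 mm in diameter with a white cap 19 mm in diameter, 60 mm tall in all (the cap is the top 14 mm), 22 g, foot tapered to 10 mm over its lowest 4 mm. Origin: centre of its underside, z up along the vial. Stands in one of the carrier's pockets, its top 28 mm above the deck
- vial2: capped sample vial: amber glass 16 mm in diameter with a white cap 19 mm in diameter, 60 mm tall in all (the cap is the top 14 mm), 22 g, foot tapered to 10 mm over its lowest 4 mm. Origin: centre of its underside, z up along the vial. Stands in one of the carrier's pockets, its top 28 mm above the deck
- vial3: capped sample vial: amber glass 16 mm in diameter with a white cap 19 mm in diameter, 60 mm tall in all (the cap is the top 14 mm), 22 g, foot tapered to 10 mm over its lowest 4 mm. Origin: centre of its underside, z up along the vial. Stands in one of the carrier's pockets, its top 28 mm above the deck
- vial4: capped sample vial: amber glass 16 mm in diameter with a white cap 19 mm in diameter, 60 mm tall in all (the cap is the top 14 mm), 22 g, foot tapered to 10 mm over its lowest 4 mm. Origin: centre of its underside, z up along the vial. Stands in one of the carrier's pockets, its top 28 mm above the deck
- spare1: capped sample vial: amber glass 16 mm in diameter with a white cap 19 mm in diameter, 60 mm tall in all (the cap is the top 14 mm), 22 g, foot tapered to 10 mm over its lowest 4 mm. Origin: centre of its underside, z up along the vial. A spare: stands in one of the rack's holes, its underside 6 mm above the bench, its top 26 mm above the rack
- spare2: capped sample vial: amber glass 16 mm in diameter with a white cap 19 mm in diameter, 60 mm tall in all (the cap is the top 14 mm), 22 g, foot tapered to 10 mm over its lowest 4 mm. Origin: centre of its underside, z up along the vial. A spare: stands in one of the rack's holes, its underside 6 mm above the bench, its top 26 mm above the rack
- spare3: capped sample vial: amber glass 16 mm in diameter with a white cap 19 mm in diameter, 60 mm tall in all (the cap is the top 14 mm), 22 g, foot tapered to 10 mm over its lowest 4 mm. Origin: centre of its underside, z up along the vial. A spare: stands in one of the rack's holes, its underside 6 mm above the bench, its top 26 mm above the rack
- reagent_bottle: bystander, not part of the job: closed bottle 60 mm across, 100 mm tall, upright near the end of the dock
- tape_roll: bystander, not part of the job: roll of tape 80 mm across, 20 mm high, lying flat
- marker_pen: bystander, not part of the job: black pen 12 mm thick, 130 mm long, lying on the bench; origin at its underside, axis x
- beaker: bystander, not part of the job: empty beaker 64 mm across, 70 mm tall, upright

How it is judged:
By the outcome, as a careful person would: the job done as asked, in the order asked, and still so for the second after the job is handed in, while the arm keeps its last pose, push and grip.
It also fails if it takes over 67 s, if anything falls off the work surface, if the arm or the gripper's body presses on something with over 40 N, if the wrist force passes 120 N, or if a joint passes its speed limit or range.

## Working session

There is one attempt and no reset: what is moved stays moved. The work goes in short steps, Python scripts to look and compute and a tool call to move; the robot and the scene stay as the last step left them, time stands still between calls to the robot, and variables do not carry over. Pictures are saved under pics/ and viewed, about 8 in all and at most 12, crops included, and the job is handed in when it is done.

Besides the shell and the picture viewer there is one more tool, called after "Emit:" as name(argument=value, ...), one argument or row to a line, values as JSON. send_rows: Moves the arm, as the interface text tells. Its arguments: {"type":"object","properties":{"rows":{"type":"array"}},"required":["rows"]}

```bash
mkdir -p pics; cat > h.py <<'E'
import numpy as np, cv2
from bench import ctrl
def R(q):
    w,x,y,z=q
    return np.array([[1-2*(y*y+z*z),2*(x*y-z*w),2*(x*z+y*w)],[2*(x*y+z*w),1-2*(x*x+z*z),2*(y*z-x*w)],[2*(x*z-y*w),2*(y*z+x*w),1-2*(x*x+y*y)]])
def grab(name):
    o=ctrl.get_obs(); f=ctrl.grab_frame(name)
    if name=="wrist":
        T=np.eye(4);T[:3,:3]=R(o["tool_rot"]);T[:3,3]=o["tool_pos"]
        T=T@np.array(f["hand_eye"])
    else:
        T=np.eye(4); q=np.array(f["orientation"]); T[:3,:3]=R(q) if q.size==4 else q.reshape(3,3); T[:3,3]=f["origin"]
    return dict(img=f["img"],K=np.array(f["intrinsics"]),D=np.array(f["D"]),T=T,o=o)
def save(f,n):
    cv2.imwrite(f"pics/{n}.png",f["img"]); np.savez(f"pics/{n}.npz",K=f["K"],D=f["D"],T=f["T"])
def load(n): return np.load(f"pics/{n}.npz")
def pix2w(f,uv,z):
    uv=np.array(uv,float).reshape(-1,1,2)
    p=cv2.undistortPoints(uv,f["K"],f["D"]).reshape(-1,2)
    d=np.c_[p,np.ones(len(p))]@f["T"][:3,:3].T
    c=f["T"][:3,3]; s=(np.asarray(z)-c[2])/d[:,2]
    return c+d*s[:,None]
def w2pix(f,P):
    Ti=np.linalg.inv(f["T"])
    return cv2.projectPoints(np.array(P,float).reshape(-1,1,3),cv2.Rodrigues(Ti[:3,:3])[0],Ti[:3,3],f["K"],f["D"])[0].reshape(-1,2)
E
python3 - <<'E'
from h import *
for n in ("top","side","wrist"):
    f=grab(n); save(f,n+"0"); print(n,f["T"].round(3).tolist())
o=f["o"];print(o)
E
```

```text
top [[0.021, -0.99, 0.139, 0.403], [-1.0, -0.021, -0.001, -0.02], [0.004, -0.139, -0.99, 1.136], [0.0, 0.0, 0.0, 1.0]]
side [[0.704, -0.478, 0.525, 0.002], [-0.71, -0.483, 0.512, -0.547], [0.009, -0.733, -0.68, 0.779], [0.0, 0.0, 0.0, 1.0]]
wrist [[0.303, 0.914, 0.271, 0.099], [0.953, -0.29, -0.088, 0.545], [-0.002, 0.285, -0.959, 0.372], [0.0, 0.0, 0.0, 1.0]]
{'time_s': 0.1, 'joints': array([ 1.12778441e+00,  3.26871354e-01, -1.93474011e-01,  1.05200951e+00,
        1.22989304e-05,  1.43661810e+00]), 'qd': array([-0.00093892, -0.0016489 ,  0.00258718, -0.00010638,  0.00141105,
        0.00115541]), 'tau': array([ 4.39269652e-04, -4.44238508e+01,  2.63038248e+01,  7.83292431e-03,
       -1.85574204e-04,  3.34488533e-06]), 'tool_pos': array([0.16692086, 0.52351395, 0.23058302]), 'tool_rot': array([-2.27681274e-04,  1.53803866e-01,  9.88101090e-01, -7.45297775e-04]), 'ft_force': array([-0.58043724,  0.28637459,  0.36084203]), 'moment': array([-0.01108476, -0.04244945,  0.00080584]), 'gripper_width': 0.9984151558687182}
```

View pics/top0.png

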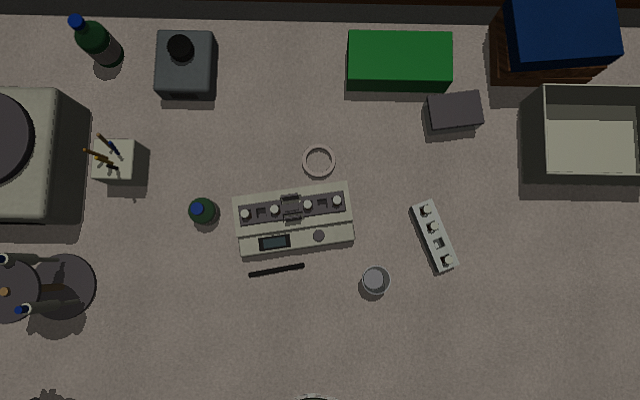

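View pics/side0.png

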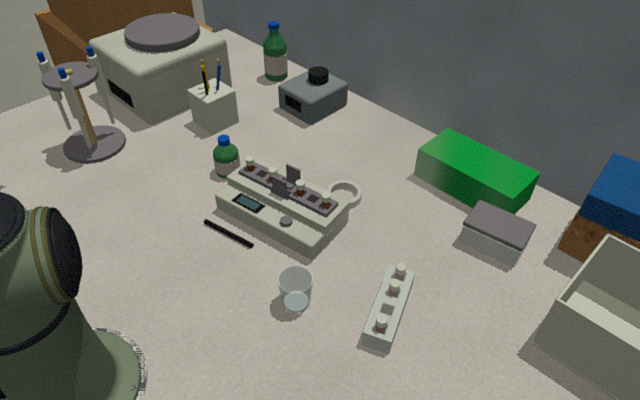

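The top view shows the dock around (293,218) with its panel towards the robot. The carrier's caps are at (245,213), (275,209), (307,205) and (337,200), and the empty pockets, 4 and 1, are at (261,212) and (322,203). The rack's spares are at (426,211), (432,227) and (445,261), with an empty hole at (438,243). The side view agrees: four caps in the carrier, three in the rack, and the beaker, bottle, pen and tape roll clear of both.

```bash
python3 - <<'E'
from h import *
f=dict(load("top0")); im=cv2.imread("pics/top0.png")
g=im.min(2)
def cen(u,v):
    r=7; w=g[v-r:v+r+1,u-r:u+r+1].astype(float); 
    m=(w>0.85*w.max()); ys,xs=np.nonzero(m); return u-r+xs.mean(),v-r+ys.mean(),m.sum()
for pts,z in (([(245,213),(275,209),(307,205),(337,200)],.104),([(426,211),(432,227),(445,261)],.066)):
    c=[cen(*p) for p in pts]; print(np.round(c,1).tolist()); 
    P=pix2w(f,pts,z); print(P.round(4).tolist())
    d=P[0]-P[-1]; print(np.linalg.norm(d),np.degrees(np.arctan2(d[1],d[0])),(P[0]+P[-1])/2)
E
```

```text
[[244.0, 212.9, 45.0], [273.7, 208.5, 44.0], [306.9, 203.7, 41.0], [337.2, 198.9, 45.0]]
[[0.5071, 0.154, 0.104], [0.5171, 0.0902, 0.104], [0.5272, 0.022, 0.104], [0.5394, -0.0422, 0.104]]
0.19877132420558222 99.33502921484843 [0.52325147 0.05591345 0.104     ]
[[427.4, 210.9, 123.0], [432.8, 226.8, 129.0], [443.6, 261.2, 102.0]]
[[0.524, -0.241, 0.066], [0.4887, -0.254, 0.066], [0.4149, -0.2817, 0.066]]
0.11649264476080942 20.443667304792267 [ 0.46943848 -0.26136198  0.066     ]
```

```bash
python3 - <<'E'
from h import *
im=cv2.imread("pics/top0.png")
a=cv2.resize(im[175:265,225:365],None,fx=5,fy=5,interpolation=cv2.INTER_CUBIC)
a=cv2.resize(im[175:280,225:465],None,fx=3.3,fy=3.3,interpolation=cv2.INTER_CUBIC)
cv2.imwrite("pics/top0c.png",np.clip(a*1.6,0,255).astype(np.uint8))
E
```

```text
(no output)
```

View pics/top0c.png

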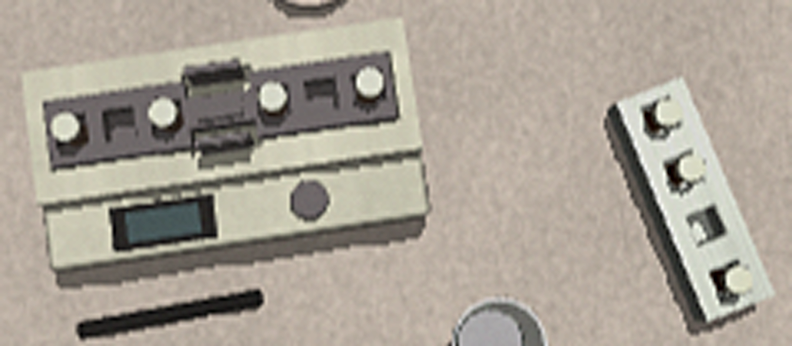

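```bash
cat >> h.py <<'E'
def go(x,y,z,jaw):
    """shift in tool axes and turn to reach TCP x,y,z with tool-y at angle jaw (deg, mod 360)"""
    o=ctrl.get_obs(); r=R(o["tool_rot"]); s=r.T@(np.array([x,y,z])-o["tool_pos"])
    cur=np.degrees(np.arctan2(r[1,1],r[0,1])); t=-((jaw-cur+180)%360-180)
    print("t",round(o["time_s"],2),"pos",o["tool_pos"].round(4),"jaw",cur.round(2),"F",o["ft_force"].round(1),"w",round(o["gripper_width"]*85.4,1)); print("shift",s.round(4),"turn",t.round(2))
E
python3 - <<'E'
from h import *
f=dict(load("top0"))
P=pix2w(f,[(426.8,209.5),(434,226.2),(448.9,259.5)],.066);print(P.round(4)); d=P[0]-P[2];print(np.linalg.norm(d),np.degrees(np.arctan2(d[1],d[0])))
go(.48,.06,.33,110)
E
```

```text
[[ 0.5274 -0.2428  0.066 ]
 [ 0.4906 -0.2584  0.066 ]
 [ 0.4183 -0.2903  0.066 ]]
0.1189806408113671 23.510235086683767
t 0.15 pos [0.1669 0.5236 0.2307] jaw 72.31 F [ 1.6 -0.5  0.2] w 85.4
shift [-0.4391 -0.3466 -0.099 ] turn -37.69
```

Emit:
send_rows(
  rows=[
    [-0.2,-0.16,-0.09,-20,0.085],
    [-0.22,-0.175,-0.099,-38,0.085],
    [-0.22,-0.175,-0.099,-38,0.085],
    [-0.22,-0.175,-0.099,-38,0.085],
    [-0.22,-0.175,-0.099,-38,0.085],
  ],
)

```text
time_s: 0.65
tool_pos: [0.2908, 0.3384, 0.3092]
tool_rot: [-0.001, -0.179, 0.984, -0.001]
ft_force: [0.8, 0.4, -0.0]
gripper_width: 0.99
```

```bash
python3 -c "
from h import *
go(.48,.06,.33,113)"
```

```text
t 0.65 pos [0.2908 0.3384 0.3092] jaw 110.65 F [ 0.8  0.4 -0. ] w 84.5
shift [-0.0788 -0.3273 -0.0205] turn -2.35
```

Emit:
send_rows(
  rows=[
    [-0.079,-0.327,-0.02,-2.4,0.085],
    [-0.079,-0.327,-0.02,-2.4,0.085],
    [-0.079,-0.327,-0.02,-2.4,0.085],
    [-0.079,-0.327,-0.02,-2.4,0.085],
    [-0.079,-0.327,-0.02,-2.4,0.085],
  ],
)

```text
time_s: 1.15
tool_pos: [0.4313, 0.1314, 0.3243]
tool_rot: [-0.0, -0.2, 0.98, -0.0]
ft_force: [1.0, 0.4, 0.4]
gripper_width: 1.0
```

Emit:
send_rows(
  rows=[
    [-0.02,-0.07,0,0,0.085],
    [-0.02,-0.07,0,0,0.085],
    [-0.02,-0.07,0,0,0.085],
  ],
)

```text
time_s: 1.45
tool_pos: [0.4787, 0.0721, 0.3236]
tool_rot: [-0.001, -0.197, 0.98, -0.001]
ft_force: [-0.4, 0.0, -0.6]
gripper_width: 1.001
```

```bash
python3 -c "
from h import *
go(.49,-.258,.28,113)
save(grab('wrist'),'w1')"
```

```text
t 1.45 pos [0.4787 0.0721 0.3236] jaw 112.77 F [-0.4  0.  -0.6] w 85.4
shift [ 0.1173 -0.3087  0.0442] turn -0.23
```

View pics/w1.png

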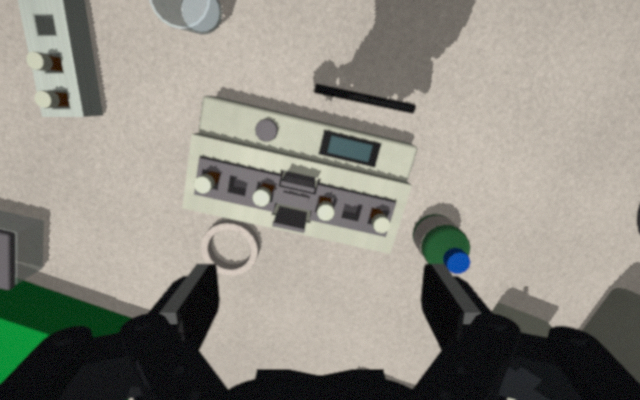

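The wrist view shows the carrier's caps at (204,184), (262,196), (326,209) and (381,224). The empty pockets are at (237,186) and (352,212), and two rack caps are at (36,61) and (43,99).

```bash
python3 - <<'E'
from h import *
f=dict(load("w1"))
P=pix2w(f,[(204,184),(262,196),(326,209),(381,224)],.104);print(P.round(4).tolist()); d=P[3]-P[0];print(np.linalg.norm(d),np.degrees(np.arctan2(d[1],d[0])),P.mean(0))
print(pix2w(f,[(237,186),(352,212)],.076).round(4).tolist());print(pix2w(f,[(36,61),(43,99)],.066).round(4).tolist())
E
```

```text
[[0.5378, -0.0383, 0.104], [0.5262, 0.0233, 0.104], [0.513, 0.0925, 0.104], [0.5054, 0.1551, 0.104]]
0.1961495986697387 99.49427935925162 [0.52061515 0.05813103 0.104     ]
[[0.535, -0.0089, 0.076], [0.5123, 0.1259, 0.076]]
[[0.4913, -0.2552, 0.066], [0.5278, -0.241, 0.066]]
```

Emit:
send_rows(
  rows=[
    [0.06,-0.308,0.06,0,0.085],
    [0.06,-0.308,0.06,0,0.085],
    [0.06,-0.308,0.06,0,0.085],
    [0.06,-0.308,0.06,0,0.085],
    [0.06,-0.308,0.06,0,0.085],
  ],
)

```text
time_s: 2.0
tool_pos: [0.5273, -0.1657, 0.277]
tool_rot: [-0.001, -0.199, 0.98, 0.0]
ft_force: [0.9, 0.5, -0.6]
gripper_width: 0.994
```

```bash
python3 -c "
from h import *
go(.50,-.23,.27,113)"
```

```text
t 2.0 pos [ 0.5273 -0.1657  0.277 ] jaw 112.98 F [ 0.9  0.5 -0.6] w 84.9
shift [ 0.0503 -0.0485  0.0071] turn -0.02
```

Emit:
send_rows(
  rows=[
    [0.01,-0.075,0.05,0,0.06],
    [0.01,-0.075,0.117,0,0.06],
    [0.01,-0.075,0.117,0,0.06],
    [0.01,-0.075,0.117,0,0.06],
    [0.01,-0.075,0.117,0,0.06],
  ],
)

```text
time_s: 2.5
tool_pos: [0.5466, -0.2371, 0.1598]
tool_rot: [-0.002, -0.2, 0.98, 0.001]
ft_force: [1.2, 0.4, -0.2]
gripper_width: 0.699
```

```bash
python3 -c "
from h import *
go(.5276,-.242,.12,113)
f=grab('wrist');save(f,'w2')
print(w2pix(f,[(.5276,-.242,.066),(.4908,-.257,.066)]))"
```

```text
t 2.5 pos [ 0.5466 -0.2371  0.1598] jaw 113.03 F [ 1.2  0.4 -0.2] w 59.7
shift [0.0193 0.0028 0.0399] turn 0.03
[[325.14757906 181.53396802]
 [326.34072028 122.70054931]]
```

View pics/w2.png

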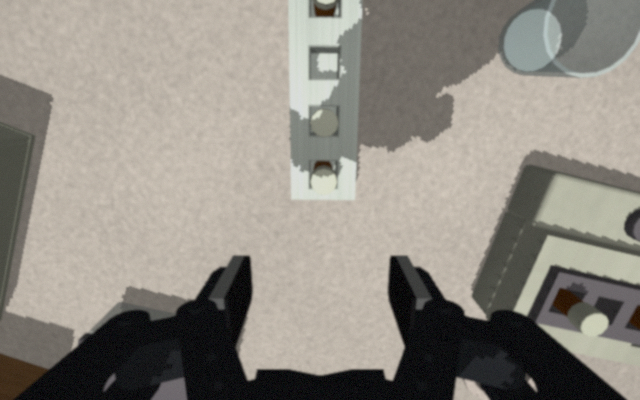

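The wrist view shows the nearest spare's cap at (323,177) and the next at (323,121), with the rack square to the jaws.

```bash
python3 - <<'E'
from h import *
f=dict(load("w2"))
P=pix2w(f,[(323,177),(323,121)],.066);print(P.round(4).tolist())
go(*P[0][:2],.044,113)
E
```

```text
[[0.5252, -0.2446, 0.066], [0.4907, -0.2595, 0.066]]
t 2.55 pos [ 0.5477 -0.2375  0.1615] jaw 113.06 F [0.4 0.4 0.2] w 59.9
shift [0.0233 0.0023 0.1175] turn 0.06
```

Emit:
send_rows(
  rows=[
    [0.022,0.002,0.04,0,0.045],
    [0.022,0.002,0.08,0,0.045],
    [0.022,0.002,0.117,0,0.045],
    [0.022,0.002,0.117,0,0.045],
    [0.022,0.002,0.117,0,0.045],
  ],
)

```text
time_s: 3.05
tool_pos: [0.5279, -0.2441, 0.0469]
tool_rot: [0.0, -0.201, 0.98, -0.001]
ft_force: [-0.1, -0.4, -0.3]
gripper_width: 0.529
```

```bash
python3 -c "
from h import *
go(.526,-.2438,.044,113)"
```

```text
t 3.05 pos [ 0.5279 -0.2441  0.0469] jaw 113.14 F [-0.1 -0.4 -0.3] w 45.2
shift [0.0017 0.001  0.0029] turn 0.14
```

Close, then lift.

Emit:
send_rows(
  rows=[
    [0.002,0.001,0.003,0,0.01],
    [0.002,0.001,0.003,0,0.01],
    [0.002,0.001,0.003,0,0.01],
    [0.002,0.001,0.003,0,0.01],
    [0.002,0.001,0.003,0,0.01],
  ],
)

```text
time_s: 3.55
tool_pos: [0.5276, -0.2446, 0.0467]
tool_rot: [0.002, -0.201, 0.98, -0.002]
ft_force: [-0.5, 2.2, 7.2]
gripper_width: 0.196
```

Emit:
send_rows(
  rows=[
    [0,0,0,0,0.01],
    [0,0,0,0,0.01],
    [0,0,-0.04,0,0.01],
    [0,0,-0.08,0,0.01],
    [0,0,-0.12,0,0.01],
  ],
)

```text
time_s: 4.05
tool_pos: [0.5266, -0.2441, 0.1681]
tool_rot: [0.002, -0.201, 0.98, -0.002]
ft_force: [-1.0, -0.4, -0.4]
gripper_width: 0.191
```

```bash
python3 -c "
from h import *
go(.533,-.01,.18,189.4)"
```

```text
t 4.05 pos [ 0.5266 -0.2441  0.1681] jaw 113.16 F [-1.  -0.4 -0.4] w 16.3
shift [-0.0979  0.2127 -0.0125] turn -76.24
```

Emit:
send_rows(
  rows=[
    [-0.05,0.1,-0.05,-40,0.01],
    [-0.098,0.212,-0.05,-76.2,0.01],
    [-0.098,0.212,-0.03,-76.2,0.01],
    [-0.098,0.212,-0.012,-76.2,0.01],
    [-0.098,0.212,-0.012,-76.2,0.01],
  ],
)

```text
time_s: 4.55
tool_pos: [0.5331, -0.0082, 0.1799]
tool_rot: [0.002, -0.549, 0.836, -0.003]
ft_force: [0.9, -0.5, -1.0]
gripper_width: 0.196
```

```bash
python3 -c "
from h import *
go(.533,-.01,.18,189.4)"
```

```text
t 4.55 pos [ 0.5331 -0.0082  0.1799] jaw 156.54 F [ 0.9 -0.5 -1. ] w 16.8
shift [ 0.0017 -0.0006 -0.0001] turn -32.86
```

Emit:
send_rows(
  rows=[
    [0,0,0,-32.8,0.01],
    [0,0,0,-32.8,0.01],
    [0,0,0,-32.8,0.01],
    [0,0,0,-32.8,0.01],
    [0,0,0,-32.8,0.01],
  ],
)

```text
time_s: 5.05
tool_pos: [0.5331, -0.0082, 0.1801]
tool_rot: [-0.001, 0.762, -0.647, 0.003]
ft_force: [0.1, -0.2, 0.4]
gripper_width: 0.194
```

```bash
python3 -c "
from h import *
go(.533,-.01,.15,189.4)
f=grab('wrist');save(f,'w3');print(w2pix(f,[(.5331,-.0101,.076),(.5331,-.0082,.199),(.522+.036*.163,.057-.036*.987,.104),(.522-.036*.163,.057+.036*.987,.104)]))"
```

```text
t 5.05 pos [ 0.5331 -0.0082  0.1801] jaw -170.67 F [ 0.1 -0.2  0.4] w 16.6
shift [0.0017 0.0006 0.0301] turn -0.07
[[321.72479955 203.51745366]
 [321.07387383 294.02527941]
 [321.70635216 259.75728966]
 [321.57564605 348.13737098]]
```

View pics/w3.png

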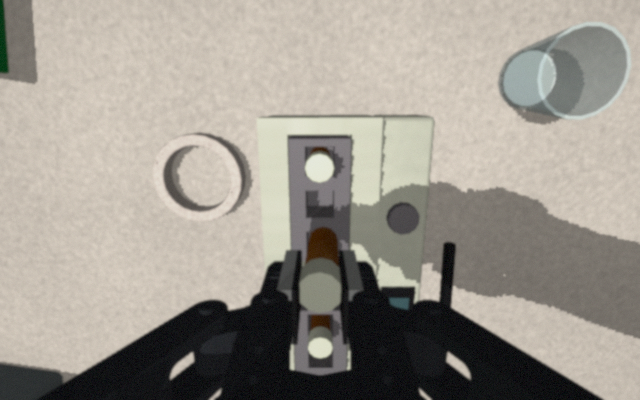

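The held vial hangs between the pads with its cap at about (320,283) and its foot at (322,232). The empty pocket 1 is at (319,204), between pocket 0's cap at (319,166) and the held vial.

```bash
python3 - <<'E'
from h import *
f=dict(load("w3"))
print(pix2w(f,[(319.5,204)],.076).round(4), pix2w(f,[(319,166)],.104).round(4))
t=[.5331,-.0082]
for z in (.128,.142,.15,.19,.2): print(z,w2pix(f,[(*t,z)]))
a=cv2.imread("pics/w3.png")[140:380,230:410]; cv2.imwrite("pics/w3c.png",cv2.resize(np.clip(a*1.8,0,255).astype(np.uint8),None,fx=2.5,fy=2.5,interpolation=2))
E
```

```text
[[ 0.5347 -0.0095  0.076 ]] [[ 0.5402 -0.0422  0.104 ]]
0.128 [[321.23737127 230.93000946]]
0.142 [[321.21430332 239.85563242]]
0.15 [[321.1996133  245.53557323]]
0.19 [[321.10302639 282.80332718]]
0.2 [[321.07040753 295.35877765]]
```

View pics/w3c.png

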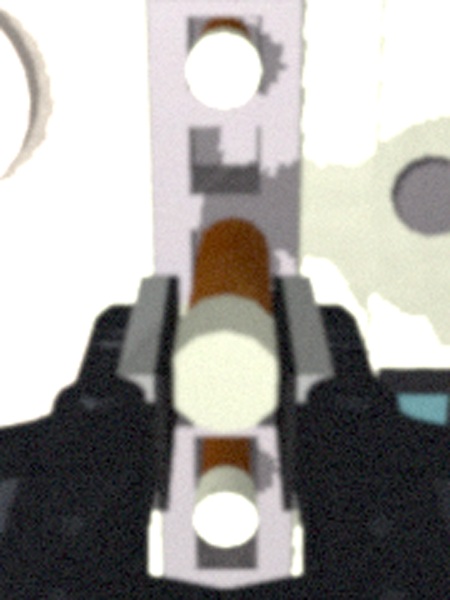

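Emit:
send_rows(
  rows=[
    [0.0018,-0.0005,0.04,0,0.01],
    [0.0018,-0.0005,0.06,0,0.01],
    [0.0018,-0.0005,0.07,0,0.01],
    [0.0018,-0.0005,0.08,0,0.01],
    [0.0018,-0.0005,0.088,0,0.01],
  ],
)

```text
time_s: 5.6
tool_pos: [0.5349, -0.0103, 0.092]
tool_rot: [-0.001, 0.761, -0.649, 0.004]
ft_force: [-0.9, 0.6, -0.4]
gripper_width: 0.192
```

```bash
python3 -c "
from h import *
go(.534,-.01,.083,189.4)"
```

```text
t 5.6 pos [ 0.5349 -0.0103  0.092 ] jaw -170.86 F [-0.9  0.6 -0.4] w 16.4
shift [-0.0005  0.0009  0.009 ] turn -0.26
```

Emit:
send_rows(
  rows=[
    [-0.0005,0.0006,0.004,0,0.01],
    [-0.0005,0.0006,0.006,0,0.01],
    [-0.0005,0.0006,0.008,0,0.01],
    [-0.0005,0.0006,0.009,0,0.01],
  ],
)

```text
time_s: 6.0
tool_pos: [0.5352, -0.0102, 0.0846]
tool_rot: [-0.001, 0.761, -0.649, 0.005]
ft_force: [-3.1, -0.6, 15.7]
gripper_width: 0.192
```

Emit:
send_rows(
  rows=[
    [0,0,0,0,0.04],
    [0,0,0,0,0.04],
    [0,0,0,0,0.04],
    [0,0,-0.02,0,0.04],
    [0,0,-0.045,0,0.04],
  ],
)

```text
time_s: 6.5
tool_pos: [0.5335, -0.0098, 0.1289]
tool_rot: [-0.001, 0.761, -0.649, 0.003]
ft_force: [0.2, 0.2, 0.2]
gripper_width: 0.46
```

Emit:
send_rows(
  rows=[
    [0,0,-0.05,0,0.04],
    [0,0,-0.05,0,0.04],
  ],
)

```text
time_s: 6.7
tool_pos: [0.537, -0.0102, 0.1846]
tool_rot: [-0.003, 0.761, -0.649, 0.007]
ft_force: [1.3, -0.2, -0.6]
gripper_width: 0.47
```

```bash
python3 -c "
from h import *
go(.4905,-.2585,.17,113)"
```

```text
t 6.7 pos [ 0.537  -0.0102  0.1846] jaw -170.87 F [ 1.3 -0.2 -0.6] w 40.1
shift [0.2377 0.0855 0.0151] turn 76.13
```

Emit:
send_rows(
  rows=[
    [0.238,0.086,0,40,0.04],
    [0.238,0.086,0,76,0.04],
    [0.238,0.086,0,76,0.04],
    [0.238,0.086,0,76,0.04],
    [0.238,0.086,0.015,76,0.04],
  ],
)

```text
time_s: 7.2
tool_pos: [0.4914, -0.2571, 0.1726]
tool_rot: [0.006, -0.468, 0.884, -0.006]
ft_force: [1.3, -0.8, 0.3]
gripper_width: 0.468
```

Emit:
send_rows(
  rows=[
    [0,0,0,33,0.045],
    [0,0,0,33,0.045],
    [0,0,0,33,0.045],
    [0,0,0,33,0.045],
    [0,0,0,33,0.045],
  ],
)

```text
time_s: 7.7
tool_pos: [0.4913, -0.2571, 0.1722]
tool_rot: [0.007, -0.198, 0.98, -0.004]
ft_force: [0.9, 1.2, -0.2]
gripper_width: 0.528
```

```bash
python3 -c "
from h import *
go(.4903,-.2595,.047,113)"
```

```text
t 7.7 pos [ 0.4913 -0.2571  0.1722] jaw 112.8 F [ 0.9  1.2 -0.2] w 45.1
shift [ 0.0033 -0.0006  0.1252] turn -0.2
```

Emit:
send_rows(
  rows=[
    [0.003,-0.0006,0.05,0,0.045],
    [0.003,-0.0006,0.09,0,0.045],
    [0.003,-0.0006,0.12,0,0.045],
    [0.003,-0.0006,0.125,0,0.045],
    [0.003,-0.0006,0.125,0,0.045],
  ],
)

```text
time_s: 8.2
tool_pos: [0.4901, -0.259, 0.0466]
tool_rot: [0.006, -0.199, 0.98, -0.003]
ft_force: [-0.1, 0.5, 0.9]
gripper_width: 0.525
```

```bash
python3 -c "
from h import *
go(.4903,-.2595,.047,113)"
```

```text
t 8.2 pos [ 0.4901 -0.259   0.0466] jaw 112.9 F [-0.1  0.5  0.9] w 44.8
shift [-0.     -0.0006 -0.0004] turn -0.1
```

Emit:
send_rows(
  rows=[
    [0,0,0,0,0.01],
    [0,0,0,0,0.01],
    [0,0,0,0,0.01],
    [0,0,0,0,0.01],
    [0,0,0,0,0.01],
  ],
)

```text
time_s: 8.7
tool_pos: [0.4914, -0.2598, 0.0484]
tool_rot: [0.007, -0.199, 0.98, -0.004]
ft_force: [-0.7, 1.0, 7.1]
gripper_width: 0.192
```

Emit:
send_rows(
  rows=[
    [0,0,0,0,0.01],
    [0,0,0,0,0.01],
    [0,0,-0.05,0,0.01],
    [0,0,-0.1,0,0.01],
    [0,0,-0.14,0,0.01],
  ],
)

```text
time_s: 9.2
tool_pos: [0.4893, -0.2592, 0.1908]
tool_rot: [0.008, -0.199, 0.98, -0.005]
ft_force: [0.9, -0.2, 0.5]
gripper_width: 0.194
```

```bash
python3 -c "
from h import *
go(.5125,.1245,.19,189.4)"
```

```text
t 9.2 pos [ 0.4893 -0.2592  0.1908] jaw 112.91 F [ 0.9 -0.2  0.5] w 16.6
shift [-0.1708  0.3444 -0.0011] turn -76.49
```

Emit:
send_rows(
  rows=[
    [-0.171,0.344,-0.01,-40,0.01],
    [-0.171,0.344,-0.01,-76,0.01],
    [-0.171,0.344,-0.01,-76,0.01],
    [-0.171,0.344,-0.01,-76,0.01],
    [-0.171,0.344,-0.01,-76,0.01],
  ],
)

```text
time_s: 9.7
tool_pos: [0.5041, -0.0078, 0.1954]
tool_rot: [0.005, -0.546, 0.838, -0.007]
ft_force: [0.2, -0.5, -0.3]
gripper_width: 0.193
```

```bash
python3 -c "
from h import *
go(.5125,.1245,.19,189.4)"
```

```text
t 9.7 pos [ 0.5041 -0.0078  0.1954] jaw 156.22 F [ 0.2 -0.5 -0.3] w 16.5
shift [-0.1245  0.0457  0.0048] turn -33.18
```

Emit:
send_rows(
  rows=[
    [-0.1245,0.0457,0.005,-33.2,0.01],
    [-0.1245,0.0457,0.005,-33.2,0.01],
    [-0.1245,0.0457,0.005,-33.2,0.01],
    [-0.1245,0.0457,0.005,-33.2,0.01],
    [-0.1245,0.0457,0.005,-33.2,0.01],
  ],
)

```text
time_s: 10.2
tool_pos: [0.5121, 0.1257, 0.1895]
tool_rot: [-0.003, 0.763, -0.646, 0.008]
ft_force: [-0.3, 0.5, -0.1]
gripper_width: 0.193
```

```bash
python3 -c "
from h import *
go(.5115,.1245,.13,189.4)
f=grab('wrist');save(f,'w4');print(w2pix(f,[(.5118,.1245,.076)]))
a=f['img'][100:380,180:460]; cv2.imwrite('pics/w4c.png',cv2.resize(np.clip(a*1.8,0,255).astype(np.uint8),None,fx=2,fy=2,interpolation=2))"
```

```text
t 10.2 pos [0.5121 0.1257 0.1895] jaw -170.45 F [-0.3  0.5 -0.1] w 16.5
shift [0.0006 0.0017 0.0595] turn 0.15
[[323.28581001 201.76822732]]
```

View pics/w4c.png

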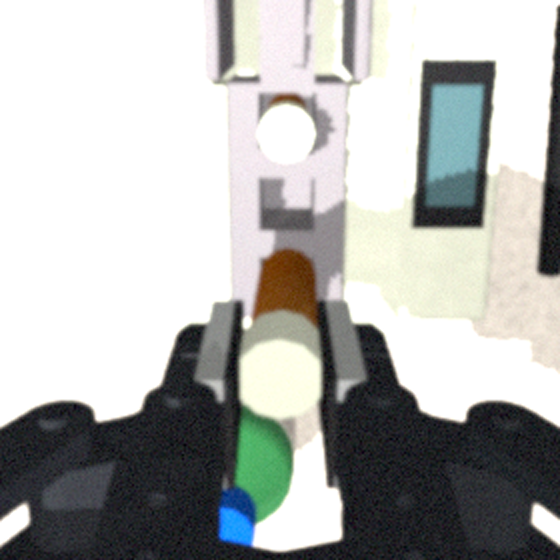

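Pocket 4's opening shows at about (324,202) in the full frame, within a pixel of the prediction. The held vial hangs straight, and the bottle lies beyond it, clear of the fingers.

Emit:
send_rows(
  rows=[
    [0.0005,0.0026,0.045,0,0.01],
    [0.0005,0.0026,0.065,0,0.01],
    [0.0005,0.0026,0.075,0,0.01],
    [0.0005,0.0028,0.085,0,0.01],
    [0.0005,0.0028,0.095,0,0.01],
  ],
)

```text
time_s: 10.75
tool_pos: [0.5117, 0.1231, 0.0947]
tool_rot: [-0.003, 0.762, -0.648, 0.009]
ft_force: [-0.4, 0.8, -0.5]
gripper_width: 0.197
```

```bash
python3 -c "
from h import *
go(.5112,.1245,.0845,189.4)"
```

```text
t 10.75 pos [0.5117 0.1231 0.0947] jaw -170.77 F [-0.4  0.8 -0.5] w 16.8
shift [-0.0016  0.0005  0.0102] turn -0.17
```

Emit:
send_rows(
  rows=[
    [-0.0008,0.0005,0.004,0,0.01],
    [-0.0008,0.0005,0.007,0,0.01],
    [-0.0008,0.0005,0.009,0,0.01],
    [-0.0008,0.0005,0.0105,0,0.01],
  ],
)

```text
time_s: 11.15
tool_pos: [0.5123, 0.1237, 0.0862]
tool_rot: [-0.004, 0.762, -0.648, 0.01]
ft_force: [-5.5, -1.2, 23.8]
gripper_width: 0.192
```

Emit:
send_rows(
  rows=[
    [0,0,0,0,0.04],
    [0,0,0,0,0.04],
    [0,0,0,0,0.04],
    [0,0,-0.02,0,0.04],
    [0,0,-0.05,0,0.04],
  ],
)

```text
time_s: 11.65
tool_pos: [0.5095, 0.1238, 0.1349]
tool_rot: [-0.002, 0.762, -0.648, 0.008]
ft_force: [0.7, 0.1, 0.3]
gripper_width: 0.467
```

Emit:
send_rows(
  rows=[
    [0,0,-0.06,0,0.04],
    [0,0,-0.06,0,0.075],
    [0,0,-0.06,0,0.075],
  ],
)

```text
time_s: 11.95
tool_pos: [0.5102, 0.1243, 0.1968]
tool_rot: [-0.004, 0.762, -0.648, 0.01]
ft_force: [0.9, -0.2, -1.1]
gripper_width: 0.795
```

```bash
python3 -c "
from h import *
print(R(ctrl.get_obs()['tool_rot'])[:,2].round(4),ctrl.get_obs()['joints'].round(3))
go(.5228,.0575,.19,189.4)"
```

```text
[ 0.0198 -0.0062 -0.9998] [ 0.103  0.293 -0.332  0.926 -0.008 -1.629]
t 11.95 pos [0.5102 0.1243 0.1968] jaw -170.78 F [ 0.9 -0.2 -1.1] w 67.9
shift [ 0.0679 -0.0016  0.0075] turn -0.18
```

Emit:
send_rows(
  rows=[
    [0.068,-0.0015,0.007,-0.3,0.075],
    [0.068,-0.0015,0.007,-0.3,0.075],
    [0.068,-0.0015,0.007,-0.3,0.075],
    [0.068,-0.0015,0.007,-0.3,0.075],
  ],
)

```text
time_s: 12.35
tool_pos: [0.5216, 0.0573, 0.1889]
tool_rot: [-0.003, 0.763, -0.646, 0.008]
ft_force: [0.9, 0.8, -0.3]
gripper_width: 0.876
```

```bash
python3 -c "
from h import *
go(.523,.057,.081,189.5)
f=grab('wrist');save(f,'w5');c=np.array([.523,.057,.112]);u=np.array([np.cos(np.radians(9.5)),np.sin(np.radians(9.5)),0]);print(w2pix(f,[c+.026*u,c-.026*u]))
a=f['img'][100:400,130:530]; cv2.imwrite('pics/w5c.png',cv2.resize(np.clip(a*1.5,0,255).astype(np.uint8),None,fx=2,fy=2,interpolation=2))"
```

```text
t 12.35 pos [0.5216 0.0573 0.1889] jaw -170.53 F [ 0.9  0.8 -0.3] w 74.8
shift [-0.0003  0.0004  0.1079] turn -0.03
[[281.20289745 217.24109665]
 [359.68442193 217.60654438]]
```

View pics/w5c.png

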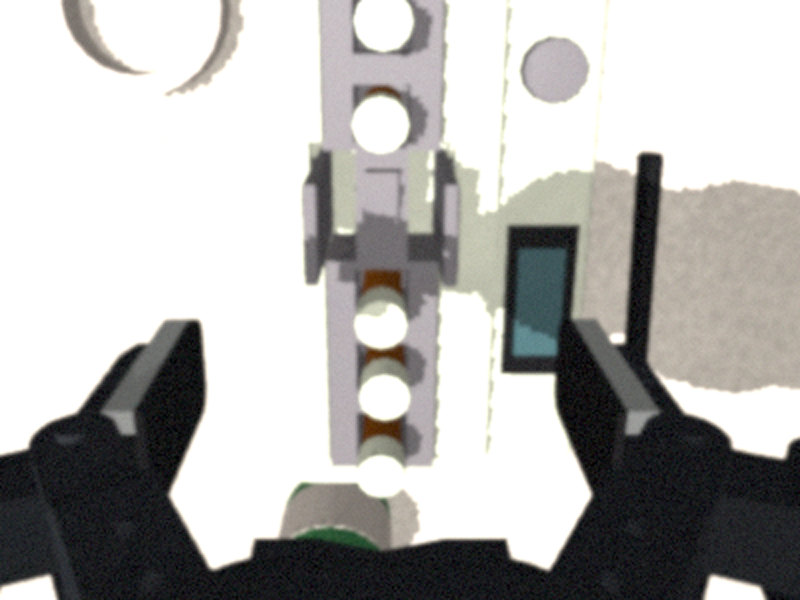

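The spring catches' tabs show with outer top edges at about (282,216) and (359,216), within 1–2 px of the prediction. All six caps stand in a row, and the fingers straddle the tabs.

Emit:
send_rows(
  rows=[
    [0,0.0004,0.04,0,0.075],
    [0,0.0004,0.07,0,0.075],
    [0,0.0004,0.09,0,0.07],
    [0,0.0004,0.108,0,0.066],
    [0,0.0004,0.108,0,0.064],
  ],
)

```text
time_s: 12.9
tool_pos: [0.5205, 0.0582, 0.0785]
tool_rot: [-0.002, 0.764, -0.645, 0.006]
ft_force: [-0.6, -1.2, -0.0]
gripper_width: 0.748
```

```bash
python3 -c "
from h import *
go(.523,.057,.08,189.5)"
```

```text
t 12.9 pos [0.5205 0.0582 0.0785] jaw -170.39 F [-0.6 -1.2 -0. ] w 63.9
shift [ 0.0016 -0.0022 -0.0015] turn 0.11
```

Centre it, then squeeze.

Emit:
send_rows(
  rows=[
    [0.001,-0.002,-0.001,0,0.064],
    [0.001,-0.002,-0.001,0,0.064],
    [0.001,-0.002,-0.001,0,0.055],
    [0.001,-0.002,-0.001,0,0.05],
    [0.001,-0.002,-0.001,0,0.045],
  ],
)

```text
time_s: 13.4
tool_pos: [0.5235, 0.0577, 0.0807]
tool_rot: [-0.003, 0.764, -0.645, 0.007]
ft_force: [-1.0, 0.6, 5.4]
gripper_width: 0.529
```

Emit:
send_rows(
  rows=[
    [0,0,0,0,0.03],
    [0,0,0,0,0.03],
    [0,0,0,0,0.03],
    [0,0,0,0,0.03],
    [0,0,0,0,0.03],
  ],
)

```text
time_s: 13.9
tool_pos: [0.5233, 0.0575, 0.083]
tool_rot: [-0.003, 0.764, -0.645, 0.007]
ft_force: [-7.1, -0.1, 19.5]
gripper_width: 0.368
```

```bash
python3 -c "
from h import *
print(R(ctrl.get_obs()['tool_rot'])[:,2].round(4))
go(.523,.057,.08,189.5)"
```

```text
[ 0.0146 -0.0055 -0.9999]
t 13.9 pos [0.5233 0.0575 0.083 ] jaw -170.39 F [-7.1 -0.1 19.5] w 31.4
shift [0.0005 0.0004 0.0029] turn 0.11
```

```bash
python3 -c "
from h import *
f=grab('side');save(f,'s6');p=w2pix(f,[(.523,.057,.1)])[0].astype(int);print(p)
a=f['img'][p[1]-55:p[1]+60,p[0]-70:p[0]+70];a=cv2.resize(np.clip(a*1.5,0,255).astype(np.uint8),None,fx=4,fy=4,interpolation=2)
g=grab('wrist');save(g,'w6');b=cv2.resize(np.clip(g['img'][180:400,200:440]*1.6,0,255).astype(np.uint8),(502,460),interpolation=2)[:,125:380]
b=cv2.resize(np.clip(g['img'][170:400,255:385]*1.6,0,255).astype(np.uint8),(240,460))
print(a.shape,b.shape);cv2.imwrite('pics/c6.png',np.hstack([a,b]))"
```

```text
[286 177]
(460, 560, 3) (460, 240, 3)
```

View pics/c6.png

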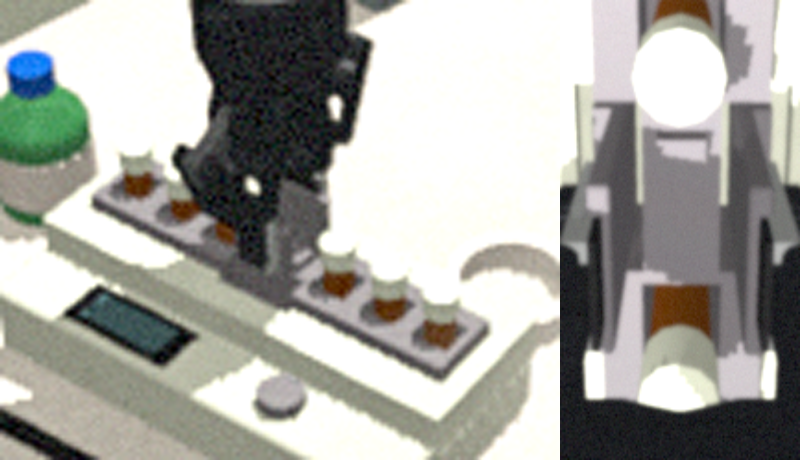

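The squeezed tabs are pinched between the pads and all six caps stand in the carrier; next a slow lift.

Emit:
send_rows(
  rows=[
    [0,0,-0.003,0,0.03],
    [0,0,-0.006,0,0.03],
    [0,-0.0001,-0.009,0,0.03],
    [0,-0.0002,-0.012,0,0.03],
    [0,-0.0002,-0.015,0,0.03],
  ],
)

```text
time_s: 14.5
tool_pos: [0.5231, 0.0576, 0.0978]
tool_rot: [-0.002, 0.764, -0.645, 0.007]
ft_force: [-0.1, -0.1, -3.7]
gripper_width: 0.365
```

```bash
python3 -c "
from h import *
go(.5233,.0575,.15,189.6)
f=grab('side');save(f,'s7')
a=f['img'][122:237,216:356];cv2.imwrite('pics/c7.png',cv2.resize(np.clip(a*1.5,0,255).astype(np.uint8),None,fx=4,fy=4,interpolation=2))"
```

```text
t 14.5 pos [0.5231 0.0576 0.0978] jaw -170.4 F [-0.1 -0.1 -3.7] w 31.2
shift [ 0.0006 -0.0008 -0.0522] turn 0.0
```

View pics/c7.png

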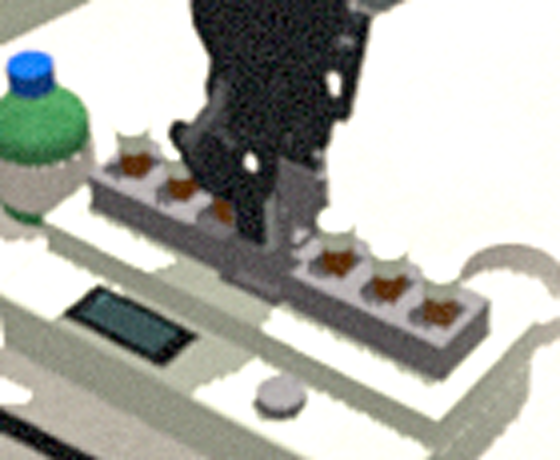

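The carrier is rising level, its sides now show above the rim, and the wrist carries 3.7 N, which fits its weight.

Emit:
send_rows(
  rows=[
    [0.0001,-0.0001,-0.008,0,0.03],
    [0.0002,-0.0002,-0.018,0,0.03],
    [0.0003,-0.0005,-0.03,0,0.03],
    [0.0004,-0.0006,-0.042,0,0.03],
    [0.0005,-0.0008,-0.055,0,0.03],
  ],
)

```text
time_s: 15.05
tool_pos: [0.5237, 0.0576, 0.1548]
tool_rot: [-0.003, 0.764, -0.645, 0.008]
ft_force: [0.5, -0.1, -4.3]
gripper_width: 0.366
```

Emit:
send_rows(
  rows=[
    [0,0,-0.012,0,0.03],
    [0,0,-0.025,0,0.03],
    [0,0,-0.038,0,0.03],
    [0,0,-0.048,0,0.03],
    [0,0,-0.052,0,0.03],
  ],
)

```text
time_s: 15.55
tool_pos: [0.5236, 0.0579, 0.2085]
tool_rot: [-0.004, 0.764, -0.645, 0.009]
ft_force: [0.2, -0.1, -4.9]
gripper_width: 0.365
```

Emit:
send_rows(
  rows=[
    [0,0,0,0,0.03],
    [0,0,0,0,0.03],
    [0,0,0,0,0.03],
    [0,0,0,0,0.03],
    [0,0,0,0,0.03],
  ],
)

```text
time_s: 16.05
tool_pos: [0.5234, 0.0579, 0.208]
tool_rot: [-0.003, 0.764, -0.645, 0.008]
ft_force: [-0.8, 0.3, -4.0]
gripper_width: 0.369
```

```bash
python3 -c "
from h import *
go(.5233,.0575,.2,189.6)
f=grab('side');save(f,'s8')
a=f['img'][70:350,180:440];cv2.imwrite('pics/c8.png',cv2.resize(np.clip(a*1.4,0,255).astype(np.uint8),None,fx=2.1,fy=2.1,interpolation=2))"
```

```text
t 16.05 pos [0.5234 0.0579 0.208 ] jaw -170.39 F [-0.8  0.3 -4. ] w 31.5
shift [0.0003 0.0003 0.008 ] turn 0.01
```

View pics/c8.png

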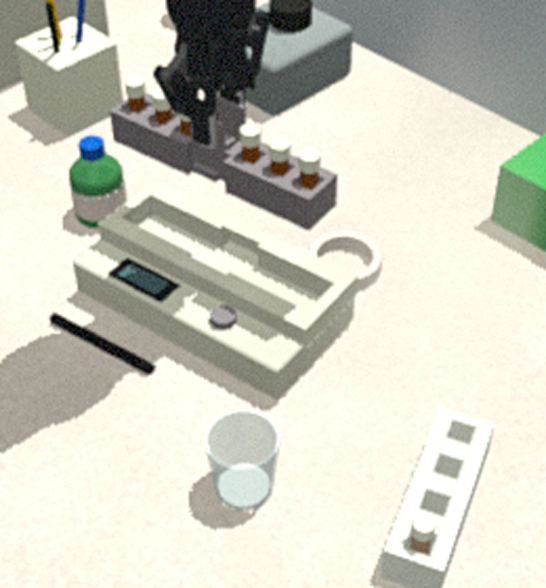

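The carrier is held level about 12.5 cm up with all six vials. One spare is left in the rack, and the bottle, tape, pen and beaker stand where they were.

```bash
python3 -c "
from bench import ctrl
print(ctrl.sign_off())"
```

```text
the job is handed in; nothing more can be done
None
```

I put two spares from the rack into the empty pockets (1 and 4), then squeezed both catches and lifted the carrier out of the dock. I handed the job in at about 16 s with the arm still holding it, 12.5 cm above its seat.

**Seating:** both vials were pressed down until they stopped, with 16 N and 24 N at the wrist. In each case the depth matched a fully seated vial to within about 1 mm.

**Last check:** the final side picture shows six vials in the carrier, the carrier looking level and the dock empty. One spare is left in the rack, and the bottle, tape, pen and beaker show no sign of being disturbed. The wrist carried a steady 4 to 5 N, and the grip reading did not change during the lift.

**What disagreed:**
- The gripper read about 31 mm on the squeezed catches, where 38 mm was expected. It also read about 16.5 mm on the 19 mm caps. I put this down to give in the pads; the pictures showed both tabs gripped, and the carrier came free.
- The tool had drifted about 1° off vertical, so the carrier may be tilted by about that much.

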